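# Spring check of a two-lug hose coupling

### The arm

A 7-joint arm with a two-finger parallel gripper is mounted at the origin on the work surface. World frame = base frame: x ahead of the robot, y to its left, z up, the work surface at z = 0. Lengths are in m, angles in degrees, forces in N, time in s.
With the tool pointing down it reaches from about 0.425 to 0.925 m from the base axis. Payload 6.8 kg.
Tool frame: the origin (TCP) lies at the very end of the fingers, on their centre line; the grasp point (between the pads) lies arm.grip_depth behind it (arm.grip_depth is the distance from the TCP to the grasp point, in m); x points along the fingers, y is the direction in which the jaws open and shut, and the axes are right-handed (so a half turn about x gives the same grasp; the last joint's range is limited). The gripper opens to 88 mm and grips with 3 to 60 N. Pads are 20 mm wide; open, the fingers measure 115 mm over their backs; the gripper's body (75 mm by 178 mm) begins 61 mm behind the grasp point.
Start: joints at [-73.745, 27.33, 1.283, 89.118, -0.659, 63.558, -4.761], TCP at [0.258, 0.624, 0.223] pointing down, gripper open.
Joint ranges: [-169.35, 169.35], [-19.33, 120.38], [-80.79, 83.38], [13.8, 139.57], [-78.32, 258.32], [9.67, 109.79], [-169.56, 169.56]. Speed limits (degrees/s): [136.94, 136.94, 180, 180, 180, 180, 180].

### API

Orientations are given as a 3x3 rotation matrix whose columns are the frame's x, y, z axes.
In Python, from rig import arm, optics gives the robot as it stands.
- The arm moves only by the shell command python3 -m crank 'ROWS' [FORCE]. ROWS is JSON, a list of rows, each a list of 3 entries, a list of its own where there are three numbers: the closure, from 0 (fully open) to 1 (shut), then the shift along the tool's x, y, z in mm, then the turn about the tool's x in rad. In form: [[grip, [x, y, z], turn], ...]. A call has exactly 5 rows; each row shifts and turns the commanded pose from where the row before left it, along the tool's axes as they then stand; what a row does not reach is not made up. A row lasts 1/10 s, in which the tool goes at most 50 mm and 8.59 degrees, less where a joint would pass 70% of its speed; a pose out of reach is approached as far as the arm can. A call is refused whole if a number of a shift passes 50 or a number of a turn 0.15, either way. A call with a gripper value outside its range is refused whole. The fingers move at their own pace and stop on an object; FORCE is the grip in N (left out, the last holds). Time passes only in rows, so rows that do not move let the fingers close, or fill a call up. It gives the time, the measured TCP pose, the force and the opening at its end, in the units of the state.
- arm.get_obs(): the state, without advancing time (a new reading comes with each control period).
- optics.get_image(name): name is "scene" or "side" or "wrist"; returns the picture (400x640x3 uint8, red, green, blue); there is no depth.
- optics.calibration(name): a dict with "vfov" (degrees; the focal length in pixels is half the picture's height over the tangent of half this angle, whatever the lens; pixels are square), "cx", "cy" (the principal point, pixels), "R" (3x3) and "t" (3): a world point X has camera coordinates R X + t. Camera axes: x right, y down, z forward; pixel columns grow to the right and rows downward; lengths in m; the calibration is good to about 2 mm. A picture is of the moment at which its call begins: read the wrist's pose just before it. calibration takes no time and is no camera call; for the wrist camera it gives the pose at the moment of the call.
- arm.job_done(): hands the job in, once; it reports no verdict.
The state is a dict: "t": time; "q": joint angles; "qd": joint speeds; "effort": joint torques, N m; "eef_pos": TCP position; "tool_rot": TCP orientation; "ft_force": force on the tool from outside, world axes, zero at the start; "moment": the same for the moment, N m; "width": opening from 0.0 (shut) to 1.0 (fully open).
Only numpy, scipy, OpenCV 4.12 (cv2) and the standard library are available. Lean on these libraries where they do the work, as an engineer would, in place of code of your own. Each camera call takes 0.05 s, during which the arm holds its last target.

### The job

Check the spring of the hose coupling that has two lugs: with the fingertips, gently press the brass poppet on its top well down, more than half of its travel, keep it down for about a second, then let it spring back up and withdraw. Do not lift or shift the coupling, and do not touch the other two couplings, the bottle or the carton.

Things in the scene. Friction and masses are not known exactly. Their poses are not given: they have to be found in the camera images.
- lug_coupling: the two-lug hose coupling: a turned aluminium coupling with a round 80 mm foot and two lugs with rounded ends sticking out on opposite sides along its own +y and -y (120 mm over the lugs, 22 mm wide, tops at 34 mm). Its origin is the centre of its underside, z up. It stands loose on the counter. Body 48 mm high, mostly 58 to 68 mm across, mass about 0.55 to 0.95 kg, bare aluminium.
- square_coupling: the square-foot coupling: no lugs, a square foot 76 x 76 x 12 mm with four bolt heads. Its origin is the centre of its underside, z up. It stands loose on the counter. Body 48 mm high, mostly 58 to 68 mm across, mass about 0.55 to 0.95 kg, bare aluminium.
- round_coupling: the plain coupling: no lugs, a round foot 80 mm across and 12 mm thick. Its origin is the centre of its underside, z up. It stands loose on the counter. Body 48 mm high, mostly 58 to 68 mm across, mass about 0.55 to 0.95 kg, bare aluminium.
- lug_poppet_top (a point): centre of the top face of the two-lug coupling's poppet: a flat brass disc 28 mm across and 6 mm thick on a stem over the middle of the coupling; with the poppet up this face is 66 mm above the counter and 18 mm above the coupling's rim. It moves down with the poppet.
- lug_poppet (a joint): how far the two-lug coupling's poppet is pressed down, in m: 0 fully up, 0.012 fully down on its firm stop. A spring returns it: about 2 N starts it moving, about 6 N holds it at the stop. Pushing harder against the stop with more than 30 N would harm the seat.
- square_poppet_top (a point): centre of the top face of the square-foot coupling's poppet: a flat brass disc 28 mm across and 6 mm thick on a stem over the middle of the coupling; with the poppet up this face is 66 mm above the counter and 18 mm above the coupling's rim. It moves down with the poppet.
- square_poppet (a joint): how far the square-foot coupling's poppet is pressed down, in m: 0 fully up, 0.012 fully down on its firm stop. A spring returns it: about 2 N starts it moving, about 6 N holds it at the stop. Pushing harder against the stop with more than 30 N would harm the seat.
- round_poppet_top (a point): centre of the top face of the plain coupling's poppet: a flat brass disc 28 mm across and 6 mm thick on a stem over the middle of the coupling; with the poppet up this face is 66 mm above the counter and 18 mm above the coupling's rim. It moves down with the poppet.
- round_poppet (a joint): how far the plain coupling's poppet is pressed down, in m: 0 fully up, 0.012 fully down on its firm stop. A spring returns it: about 2 N starts it moving, about 6 N holds it at the stop. Pushing harder against the stop with more than 30 N would harm the seat.
- sealant: origin at the centre of the underside of a loose upright red bottle of thread sealant with a white cap, 54 mm across, 100 mm high, 0.25 kg
- carton: origin at the centre of the underside of a loose cardboard carton, 60 x 100 x 45 mm (x, y, z), 0.2 kg

How it is judged:
By the outcome, as a careful person would: the job done as asked, in the order asked, and still so for the second after the job is handed in, with the robot touching nothing.
It also fails if it takes over 35 s, if anything falls off the work surface, if the arm or the gripper's body presses on something with over 40 N, if the wrist force passes 120 N, or if a joint passes its speed limit or range.

## Working session

There is one attempt and no reset: what is moved stays moved. The work goes in short steps, Python scripts to look and compute and a shell command to move; the robot and the scene stay as the last step left them, time stands still between calls to the robot, and variables do not carry over. Pictures are saved under pics/ and viewed, and the job is handed in when it is done.

```bash
ls; mkdir -p pics; python3 - <<'E'
from rig import arm, optics
import cv2
for n in ["scene","side","wrist"]:
    c=optics.calibration(n); print(n,c)
    im=optics.get_image(n); cv2.imwrite(f"pics/{n}0.png",im[:,:,::-1])
o=arm.get_obs(); print(o, arm.grip_depth)
E
```

```text
pics
scene {'vfov': 50.06128658577509, 'cx': 319.9497608278008, 'cy': 208.05044012371116, 'R': array([[ 0.38974144,  0.92084188, -0.01232208],
       [ 0.6964402 , -0.30346639, -0.65029163],
       [-0.6025551 ,  0.244864  , -0.75958473]]), 't': array([-0.23708741, -0.36471565,  1.32136702])}
side {'vfov': 47.40025054484212, 'cx': 320.36360431146613, 'cy': 210.35525405218615, 'R': array([[-0.99743443, -0.07110953, -0.00824626],
       [-0.03633615,  0.60216522, -0.79754419],
       [ 0.06167861, -0.79519839, -0.60320416]]), 't': array([0.61788843, 0.06808458, 1.07677897])}
wrist {'vfov': 60.79661152819455, 'cx': 316.98381544454185, 'cy': 200.90007552139934, 'R': array([[ 0.38149096,  0.92436939, -0.00242611],
       [ 0.89640444, -0.36930643,  0.24509556],
       [ 0.22566285, -0.09567651, -0.96949589]]), 't': array([-0.67389885, -0.03054228,  0.38814176])}
{'t': 0.15, 'q': array([-73.74487483,  27.36473604,   1.2823947 ,  89.16040721,
        -0.65885931,  63.55920251,  -4.76256912]), 'qd': array([-0.09363314, -0.14288968, -0.08098157, -0.17669645,  0.01110434,
        0.04715778, -0.0107392 ]), 'effort': array([ 2.12117113e-03, -5.83288264e+01,  1.53639805e+00, -2.72875732e+01,
       -5.42377483e-02,  1.45082083e-02,  1.03229352e-04]), 'eef_pos': array([0.25761259, 0.62343969, 0.22194393]), 'tool_rot': array([[-4.10253125e-04,  3.81889711e-01,  9.24207812e-01],
       [-1.27928600e-03,  9.24206933e-01, -3.81889916e-01],
       [-9.99999098e-01, -1.33899764e-03,  1.09387377e-04]]), 'ft_force': array([ 0.39905067, -0.00973527,  0.33740242]), 'moment': array([ 0.00829355,  0.01170912, -0.01312701]), 'width': 0.9990469657377891} 0.0187
```

View pics/scene0.png

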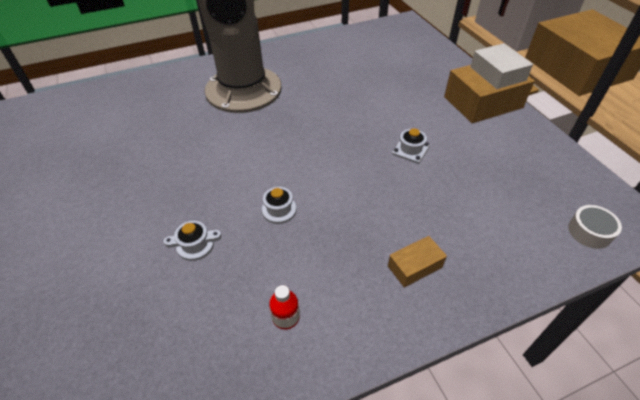

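View pics/side0.png

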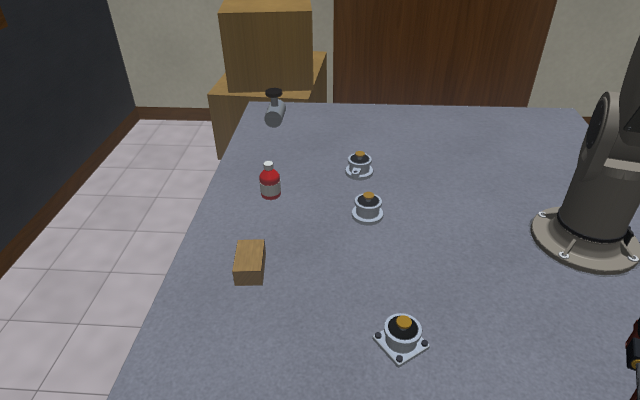

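View pics/wrist0.png

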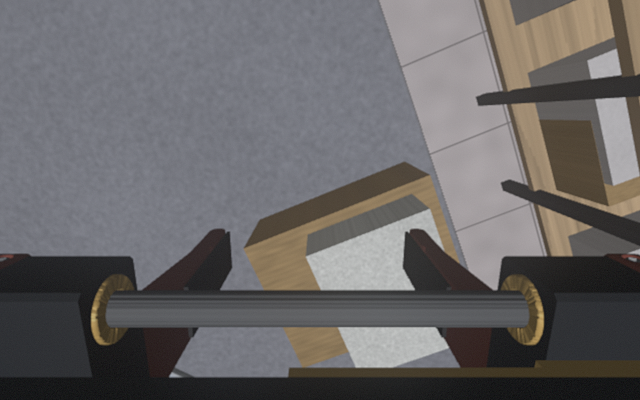

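```bash
cat > h.py <<'E'
import numpy as np, cv2
def ray(c,u,v,z):
    f=200/np.tan(np.radians(c['vfov']/2))
    d=np.array([(u-c['cx'])/f,(v-c['cy'])/f,1.]); R=c['R'];o=-R.T@c['t'];d=R.T@d
    return o+d*(z-o[2])/d[2]
def proj(c,X):
    f=200/np.tan(np.radians(c['vfov']/2)); p=c['R']@np.array(X)+c['t']
    return p[:2]/p[2]*f+[c['cx'],c['cy']]
E
python3 - <<'E'
from rig import arm,optics
from h import *
s=optics.calibration('scene');d=optics.calibration('side')
print(proj(s,[.258,.623,.222]),proj(d,[.258,.623,.222]))
for n,u,v,z in [('s',189,229,.066),('s',413,132,.066),('s',277,193,.066),('s',282,292,.1),('s',418,258,.03),]:print(n,u,v,ray(s,u,v,z).round(3))
for u,v,z in [(360,154,.066),(368,195,.066),(404,322,.066),(268,164,.1),(249,255,.03)]:print(u,v,ray(d,u,v,z).round(3))
a=cv2.imread('pics/scene0.png')[205:265,150:230];b=cv2.imread('pics/side0.png')[140:190,325:395]
cv2.imwrite('pics/cs.png',cv2.resize(a,None,fx=8,fy=8,interpolation=2)); cv2.imwrite('pics/cd.png',cv2.resize(b,None,fx=8,fy=8,interpolation=2))
E
```

```text
[481.76605558  14.9285696 ] [629.51510005 462.85740964]
s 189 229 [ 0.534 -0.262  0.066]
s 413 132 [0.451 0.322 0.066]
s 277 193 [ 0.511 -0.061  0.066]
s 282 292 [ 0.768 -0.138  0.1  ]
s 418 258 [0.764 0.152 0.03 ]
360 154 [ 0.526 -0.255  0.066]
368 195 [ 0.506 -0.057  0.066]
404 322 [0.448 0.328 0.066]
268 164 [ 0.763 -0.132  0.1  ]
249 255 [0.766 0.135 0.03 ]
```

View pics/cs.png

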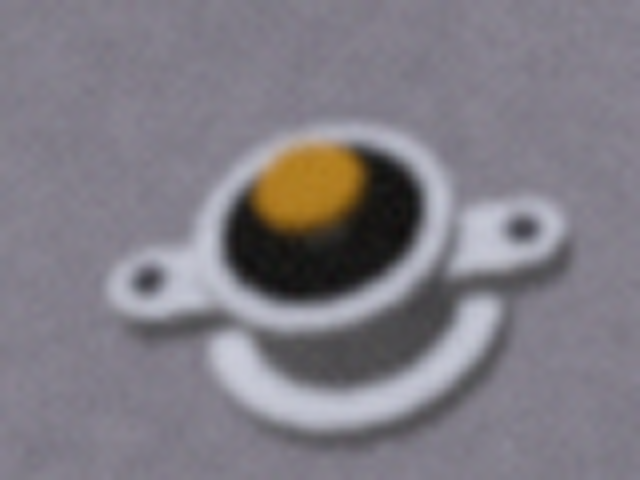

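View pics/cd.png

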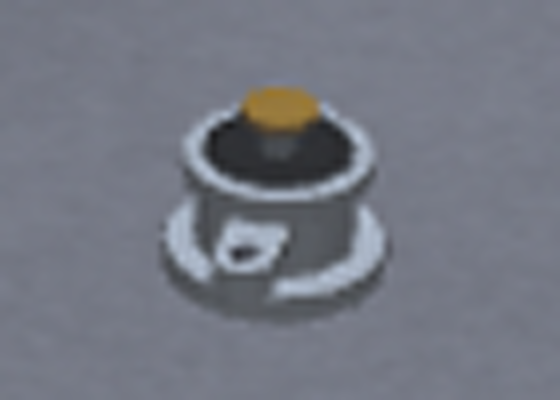

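```bash
python3 -m crank '[[1,[0,-10,25],0],[1,[0,-18,38],0],[1,[0,-20,40],0],[1,[0,-25,40],0],[1,[0,-30,35],0]]' 20
```

```text
t: 0.65
eef_pos: [0.3844, 0.4589, 0.2223]
tool_rot: [[0.0, 0.383, 0.924], [-0.0, 0.924, -0.383], [-1.0, -0.0, 0.0]]
ft_force: [0.7, -1.0, -0.8]
width: 0.584
```

```bash
python3 -m crank '[[1,[0,-30,34],0],[1,[0,-30,34],0],[1,[0,-30,34],0],[1,[0,-30,34],0],[1,[0,-30,34],0]]'; python3 -m crank '[[1,[0,-32,30],0],[1,[0,-34,26],0],[1,[0,-36,22],0],[1,[0,-38,18],0],[1,[0,-38,12],0]]'
```

```text
t: 1.15
eef_pos: [0.4831, 0.2553, 0.2226]
tool_rot: [[-0.0, 0.382, 0.924], [0.0, 0.924, -0.382], [-1.0, -0.0, -0.0]]
ft_force: [0.3, 0.2, -0.1]
width: 0.128
t: 1.65
eef_pos: [0.5148, 0.0493, 0.2226]
tool_rot: [[0.0, 0.383, 0.924], [-0.0, 0.924, -0.383], [-1.0, -0.0, 0.0]]
ft_force: [0.3, -0.1, -0.0]
width: 0.002
```

```bash
python3 - <<'E'
from rig import arm,optics
from h import *
import time
o=arm.get_obs();w=optics.calibration('wrist');print(o['eef_pos'],-w['R'].T@w['t'])
p=np.array([.53,-.258,.066])
print('proj shifted to TCP y/x:')
for dx,dy in [(0,-.31),(-.03,-.2),(-.06,-.25),(-.08,-.2)]:
    print(o['eef_pos'][:2]+[dx,dy],proj(w,p-[dx,dy,0]))
E
```

```text
[0.51479389 0.04926019 0.22255017] [0.45402693 0.07454823 0.38290324]
proj shifted to TCP y/x:
[ 0.51479389 -0.26073981] [325.88304664 199.52712558]
[ 0.48479389 -0.15073981] [236.00517241 266.6575299 ]
[ 0.45479389 -0.20073981] [293.34173233 274.50664883]
[ 0.43479389 -0.15073981] [256.93822882 307.57254967]
```

```bash
python3 -m crank '[[1,[0,-35,12],0],[1,[0,-35,12],0],[1,[0,-35,12],0],[1,[0,-35,12],0],[1,[0,-35,12],0]]'; python3 -m crank '[[1,[0,-35,12],0],[1,[0,-30,12],0],[1,[0,-20,10],0],[1,[0,0,0],0],[1,[0,0,0],0]]'; python3 - <<'E'
from rig import arm,optics
from h import *
o=arm.get_obs();w=optics.calibration('wrist');im=optics.get_image('wrist')
np.savez('w1.npz',**w);print(o['eef_pos'],proj(w,o['eef_pos']),proj(w,[.53,-.258,.066]))
cv2.imwrite('pics/w1.png',im[:,:,::-1])
E
```

```text
t: 2.15
eef_pos: [0.5028, -0.1347, 0.2226]
tool_rot: [[-0.0, 0.382, 0.924], [0.0, 0.924, -0.382], [-1.0, 0.0, -0.0]]
ft_force: [1.1, 0.7, 0.0]
width: 0.007
t: 2.65
eef_pos: [0.502, -0.2245, 0.2223]
tool_rot: [[-0.001, 0.383, 0.924], [0.001, 0.924, -0.383], [-1.0, 0.0, -0.001]]
ft_force: [-0.0, 0.9, 0.2]
width: 0.004
[ 0.50199943 -0.22447412  0.22232177] [317.07831313 249.57445286] [296.34542751 225.33122869]
```

View pics/w1.png

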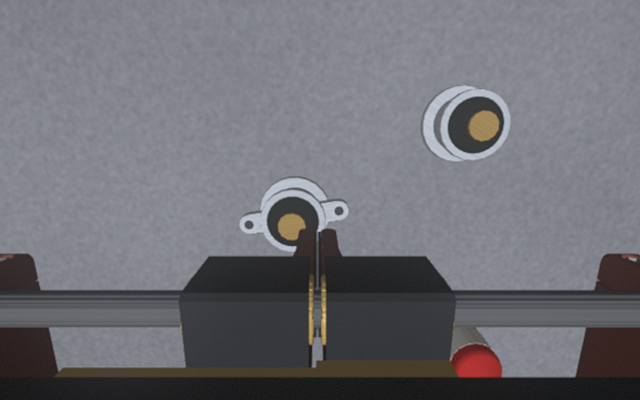

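```bash
python3 - <<'E'
from h import *
a=cv2.imread('pics/w1.png')[170:270,230:360]
cv2.imwrite('pics/w1c.png',cv2.resize(a,None,fx=6,fy=6,interpolation=2))
w=dict(np.load('w1.npz'))
for u,v,z in [(291,226,.066),(484,125,.066),(250,223,.034),(339,211,.034)]:print(ray(w,u,v,z).round(4))
E
```

```text
[ 0.5286 -0.2631  0.066 ]
[ 0.5072 -0.0629  0.066 ]
[ 0.5176 -0.3088  0.034 ]
[ 0.5416 -0.2157  0.034 ]
```

View pics/w1c.png

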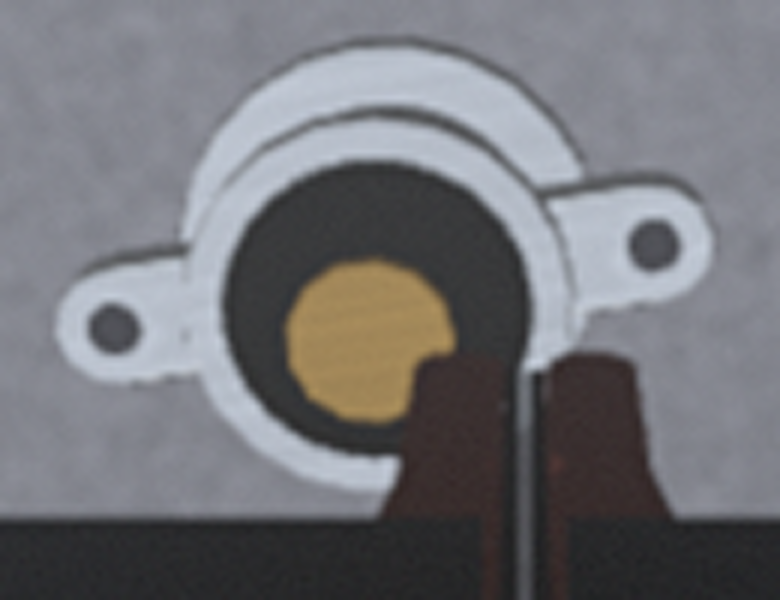

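```bash
python3 -m crank '[[1,[10,-6,10],0],[1,[25,-8,13],0],[1,[30,-7,11],0],[1,[25,-3.5,5],0],[1,[15,0,0],0]]';python3 -m crank '[[1,[15,0,0],0],[1,[10,0,0],0],[1,[5,0,0],0],[1,[0,0,0],0],[1,[0,0,0],0]]'; python3 - <<'E'
from rig import arm,optics
from h import *
o=arm.get_obs();print(o['eef_pos'],o['ft_force'])
for n in ['wrist','scene','side']:
    c=optics.calibration(n);im=optics.get_image(n)[:,:,::-1]
    p=proj(c,[.529,-.2625,.066]);print(n,p,proj(c,o['eef_pos']))
    x,y=p.astype(int); 
    cv2.imwrite(f'pics/{n}2.png',cv2.resize(im[max(0,y-50):y+50,x-65:x+65],None,fx=6,fy=6,interpolation=2))
E
```

```text
t: 3.2
eef_pos: [0.5286, -0.2619, 0.1148]
tool_rot: [[-0.003, 0.381, 0.925], [0.001, 0.925, -0.381], [-1.0, -0.0, -0.003]]
ft_force: [-0.4, -0.3, -1.4]
width: 0.005
t: 3.7
eef_pos: [0.5294, -0.2624, 0.0884]
tool_rot: [[0.001, 0.382, 0.924], [-0.0, 0.924, -0.382], [-1.0, 0.0, 0.001]]
ft_force: [0.3, -0.3, 0.2]
width: 0.009
[ 0.52936441 -0.26242347  0.08836122] [ 0.28104104 -0.26787356  0.19061697]
wrist [316.71097453 233.86806886] [317.06499621 249.54631757]
scene [188.08976646 227.55199012] [185.45704109 220.89980672]
side [358.98678796 152.67277724] [359.20053578 145.64351274]
```

View pics/scene2.png

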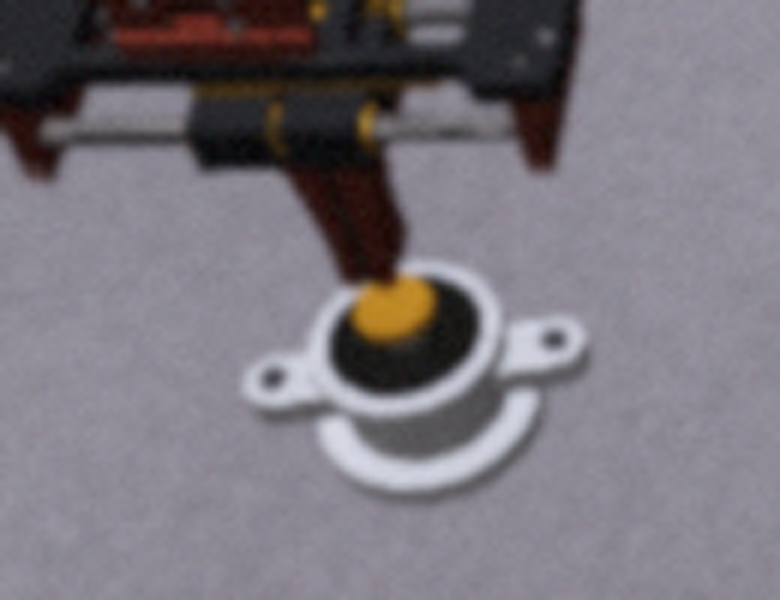

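View pics/side2.png

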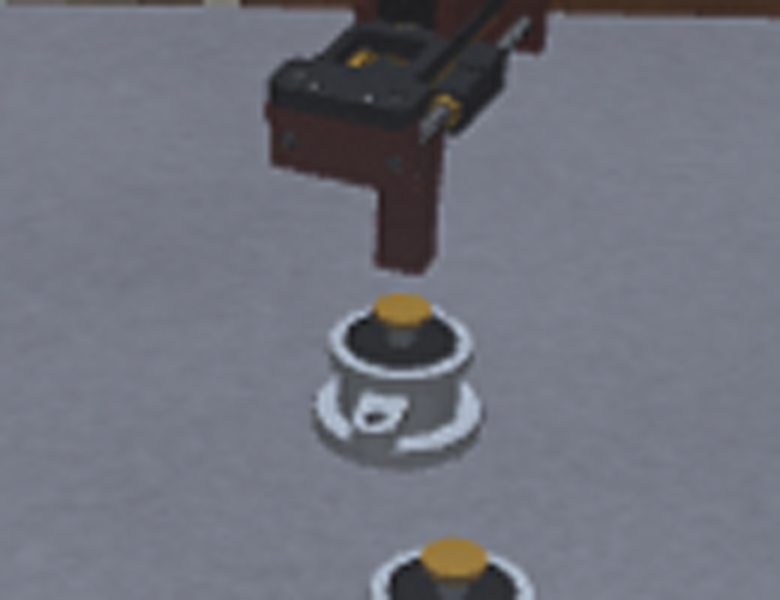

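View pics/wrist2.png

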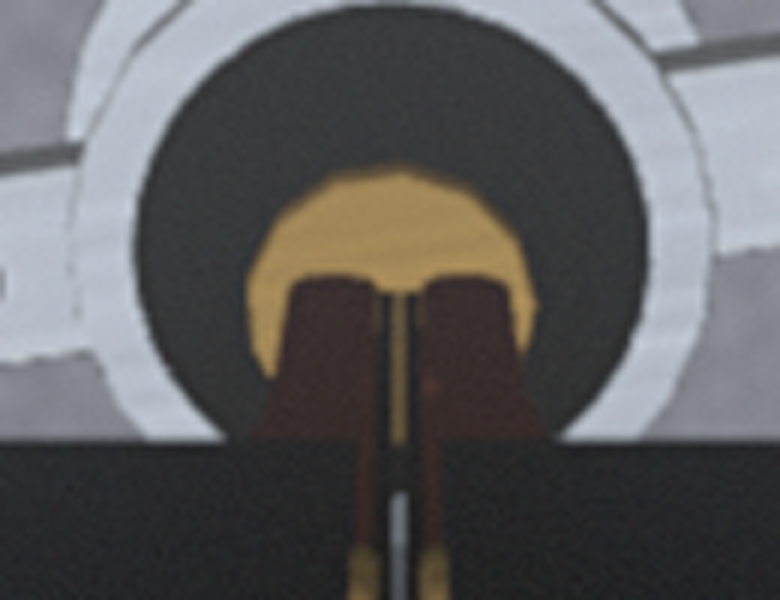

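The scene and side crops show the tips just above the lug coupling's brass disc. In the wrist crop the disc centre is about (316, 235), against an expected (317, 234), so the alignment is good. Next I descend.

```bash
python3 -m crank '[[1,[6,0,0],0],[1,[6,0,0],0],[1,[4,0,0],0],[1,[2,0,0],0],[1,[0,0,0],0]]'; python3 -m crank '[[1,[2,0,0],0],[1,[2,0,0],0],[1,[1,0,0],0],[1,[1,0,0],0],[1,[0,0,0],0]]'
```

```text
t: 4.35
eef_pos: [0.5285, -0.2623, 0.0691]
tool_rot: [[-0.001, 0.382, 0.924], [0.0, 0.924, -0.382], [-1.0, -0.0, -0.001]]
ft_force: [0.0, -0.9, 0.3]
width: 0.006
t: 4.85
eef_pos: [0.5291, -0.2625, 0.0638]
tool_rot: [[0.0, 0.382, 0.924], [-0.0, 0.924, -0.382], [-1.0, -0.0, 0.0]]
ft_force: [1.1, 0.2, 2.4]
width: 0.005
```

Contact at about 2.4 N, with the TCP at 0.0638 as expected. I press to about 0.0565, which is 9.5 mm down.

```bash
python3 -m crank '[[1,[2,0,0],0],[1,[2,0,0],0],[1,[2,0,0],0],[1,[1,0,0],0],[1,[0,0,0],0]]'; python3 - <<'E'
from rig import arm,optics
from h import *
o=arm.get_obs();print(o['eef_pos'],o['ft_force'])
for n in ['scene','side']:
    c=optics.calibration(n);im=optics.get_image(n)[:,:,::-1]
    x,y=proj(c,[.529,-.2625,.066]).astype(int)
    cv2.imwrite(f'pics/{n}3.png',cv2.resize(im[max(0,y-50):y+50,x-65:x+65],None,fx=6,fy=6,interpolation=2))
E
```

```text
t: 5.35
eef_pos: [0.5291, -0.2624, 0.0567]
tool_rot: [[0.0, 0.382, 0.924], [-0.0, 0.924, -0.382], [-1.0, -0.0, 0.0]]
ft_force: [0.2, -0.6, 4.8]
width: 0.011
[ 0.52909068 -0.26243256  0.05666587] [ 0.22064186 -0.63974574  4.75120329]
```

View pics/side3.png

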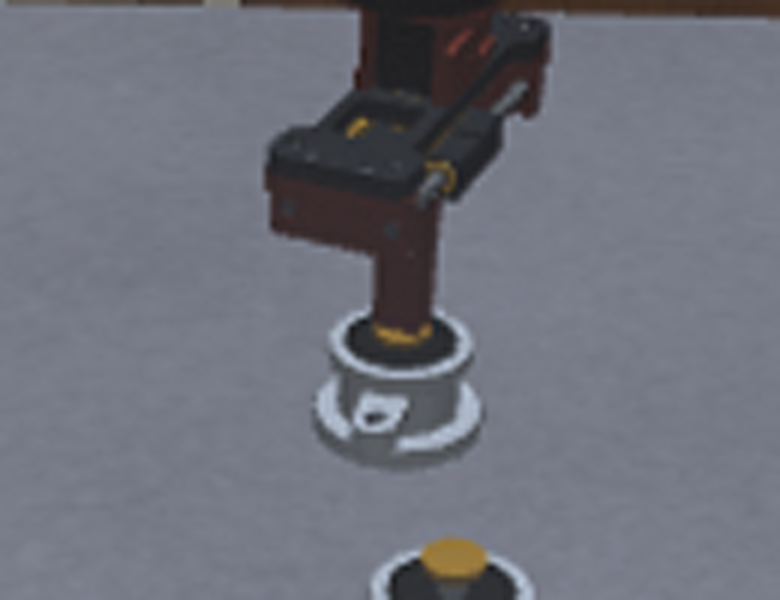

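The side crop shows the poppet pushed down into the rim, with the coupling in place. I hold it, then release.

```bash
python3 -m crank '[[1,[0,0,0],0],[1,[0,0,0],0],[1,[0,0,0],0],[1,[0,0,0],0],[1,[0,0,0],0]]'; python3 -m crank '[[1,[0,0,0],0],[1,[0,0,0],0],[1,[0,0,0],0],[1,[-2,0,0],0],[1,[-3,0,0],0]]';  python3 -m crank '[[1,[-3,0,0],0],[1,[-4,0,0],0],[1,[-8,0,0],0],[1,[-20,0,0],0],[1,[-30,0,0],0]]'; python3 -m crank '[[1,[-40,0,0],0],[1,[-30,0,0],0],[1,[-10,0,0],0],[1,[0,0,0],0],[1,[0,0,0],0]]'; python3 - <<'E'
from rig import arm,optics
from h import *
o=arm.get_obs();print(o['eef_pos'],o['ft_force'])
for n in ['scene','side']:
    c=optics.calibration(n);im=optics.get_image(n)[:,:,::-1]
    x,y=proj(c,[.529,-.2625,.066]).astype(int)
    cv2.imwrite(f'pics/{n}4.png',cv2.resize(im[max(0,y-50):y+50,x-65:x+65],None,fx=6,fy=6,interpolation=2))
E
```

```text
t: 5.95
eef_pos: [0.5291, -0.2624, 0.0567]
tool_rot: [[0.0, 0.382, 0.924], [-0.0, 0.924, -0.382], [-1.0, -0.0, 0.0]]
ft_force: [-1.3, -0.2, 5.3]
width: 0.002
t: 6.45
eef_pos: [0.529, -0.2624, 0.0617]
tool_rot: [[0.0, 0.382, 0.924], [-0.0, 0.924, -0.382], [-1.0, -0.0, 0.0]]
ft_force: [2.4, -1.3, 2.6]
width: 0.004
t: 6.95
eef_pos: [0.5269, -0.2613, 0.1258]
tool_rot: [[-0.005, 0.382, 0.924], [0.002, 0.924, -0.382], [-1.0, -0.0, -0.005]]
ft_force: [0.4, -0.1, 0.5]
width: 0.005
t: 7.45
eef_pos: [0.528, -0.2616, 0.2053]
tool_rot: [[-0.002, 0.382, 0.924], [0.001, 0.924, -0.382], [-1.0, 0.0, -0.002]]
ft_force: [0.8, 0.8, 0.1]
width: 0.009
[ 0.52798936 -0.26163086  0.20528686] [0.75022049 0.80390138 0.11109101]
```

View pics/side4.png

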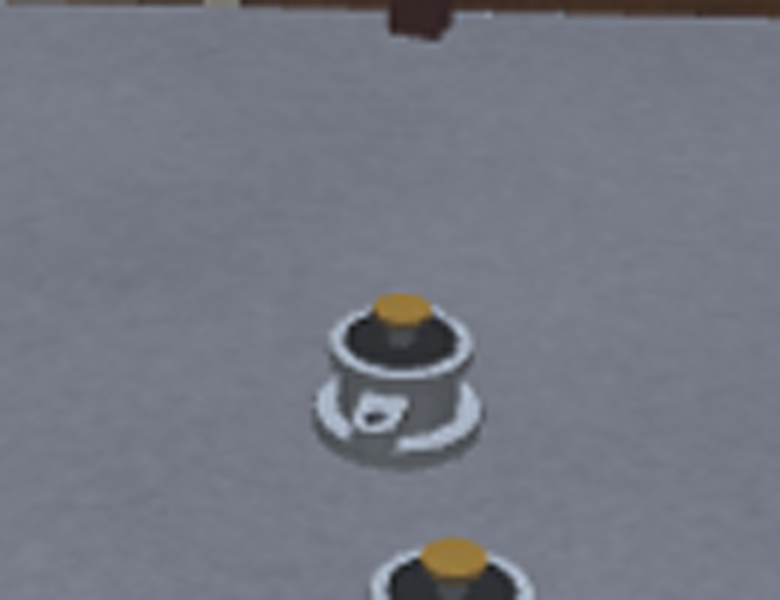

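View pics/scene4.png

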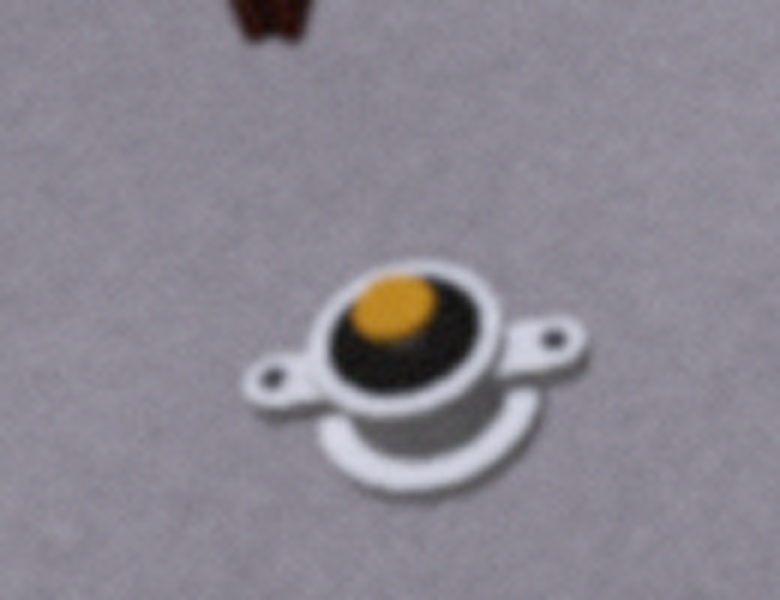

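The poppet is fully back up, and the coupling sits at the same pixels as before the press. I hand in.

```bash
python3 -c "
from rig import arm
print(arm.job_done())"
```

```text
the job is handed in; nothing more can be done
None
```

I pressed the two-lug coupling's poppet with the shut fingertips, held it down, let it spring back and withdrew; the job is handed in.

- **Press:** the fingertips went about 9.3 mm below the raised poppet face, out of 12 mm of travel, at 5 N, short of the stop. It was held for just over a second.
- **Last checks:** the scene and side pictures show the poppet fully up and the coupling at the same pixels as before the press. The tool is clear of everything at z = 0.205, with about 0 N vertical force, and the clock read about 7.6 s.
- **Disagreement:** my first position readings from the scene and side cameras differed by about 8–10 mm. The wrist camera settled it at (0.529, -0.2625), and the contact height agreed with that.
- **Not rechecked:** I took no closing pictures of the bottle, the carton or the square-foot coupling. Only part of the plain coupling was in view. The tool passed over or near them at z = 0.22, and the force readings there stayed within about 1 N.

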